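# Sort the servo arm spares into their parts trays

### The job

Sort the loose spares lying on the plywood board - two black servos, two ball bearings and the tan gear - into the three grey parts trays: each goes into the tray whose far bay already holds a sample of its kind, laid flat on the floor of an empty bay, one part to a bay. Leave the roll of tape and the hex key where they lie.

Things in the scene. Friction and masses are not known exactly. Their poses are not given: they have to be found in the camera images.
- servo_1: Loose black servo motor lying flat, 25 mm wide (its x), 52 long (its y, white plug at the -y end), body 30 high, white horn disc up to 36 mm near the +y end, about 55 g. Origin: centre of underside; z up. Grasp across the two flat sides, along x.
- servo_2: Loose black servo motor lying flat, 25 mm wide (its x), 52 long (its y, white plug at the -y end), body 30 high, white horn disc up to 36 mm near the +y end, about 55 g. Origin: centre of underside; z up. Grasp across the two flat sides, along x. Like servo_1; either may go in either servo bay.
- bearing_1: Loose steel ball bearing lying flat, 40 mm outside diameter, 10 mm high, about 45 g. Origin: centre of the underside; z up.
- bearing_2: Loose steel ball bearing lying flat, 40 mm outside diameter, 10 mm high, about 45 g. Origin: centre of the underside; z up. Like bearing_1; either may go in either bearing bay.
- gear: Loose tan printed gear lying flat, 51 mm over the teeth, toothed rim 12 mm high, hub of 18 mm diameter up to 20 mm, about 20 g. Origin: centre of the underside; z up. Can be grasped across the rim.
- tape_roll: Roll of black tape lying flat, 53 mm diameter, 19 mm high; not to be sorted, stays where it lies. Origin: centre of the underside.
- hex_key: Black L-shaped hex key lying flat, 31 x 67 mm, 8 mm thick; not to be sorted, stays where it lies. Origin: centre of its outline, underside; long limb along its y.
- servo_tray: Grey tray, fixed to the board; 214 mm long (its x, about away from the robot), 116 wide (y), 14 high; walls and floor 3 mm. Origin: centre of underside. Three bays, 110 mm wide along y: empty bays 70 mm long, centres x = -69 mm (near end, with white card outside) and +4 mm; far bay, centre x = +73 mm, holds a black servo as fixed sample, 36 mm high. Board top: z = 4 mm.
- bearing_tray: Grey tray, fixed to the board; 214 mm long (its x, about away from the robot), 116 wide (y), 14 high; walls and floor 3 mm. Origin: centre of underside. Three bays, 110 mm wide along y: empty bays 70 mm long, centres x = -69 mm (near end, with white card outside) and +4 mm; far bay, centre x = +73 mm, holds a ball bearing as fixed sample, 10 mm high. Board top: z = 4 mm.
- gear_tray: Grey tray, fixed to the board; 214 mm long (its x, about away from the robot), 116 wide (y), 14 high; walls and floor 3 mm. Origin: centre of underside. Three bays, 110 mm wide along y: empty bays 70 mm long, centres x = -69 mm (near end, with white card outside) and +4 mm; far bay, centre x = +73 mm, holds a tan printed gear as fixed sample, 20 mm high. Board top: z = 4 mm.
Things that resemble listed ones, but are neither listed nor needed, are in the scene too. Leave any turquoise look-alike of the servo_1 alone.

How it is judged:
At the end, for the whole second after the job is handed in: Each part lies flat (under 0.12 rad) and at rest on the floor of its own empty bay in its kind's tray: origin within 25 mm of the bay centre along the tray, 45 mm across, under 6 mm above the tray underside. Tape roll and hex key within 30 mm of where they lay ((((x of servo_1 in the frame of servo_tray between -0.094 and -0.044 m and y of servo_1 in the frame of servo_tray between -0.045 and 0.045 m and z of servo_1 in the frame of servo_tray between -0.001 and 0.006 m and angle between servo_1's own z axis and vertical below 0.12 rad) and (x of servo_2 in the frame of servo_tray between -0.021 and 0.029 m and y of servo_2 in the frame of servo_tray between -0.045 and 0.045 m and z of servo_2 in the frame of servo_tray between -0.001 and 0.006 m and angle between servo_2's own z axis and vertical below 0.12 rad)) or ((x of servo_1 in the frame of servo_tray between -0.021 and 0.029 m and y of servo_1 in the frame of servo_tray between -0.045 and 0.045 m and z of servo_1 in the frame of servo_tray between -0.001 and 0.006 m and angle between servo_1's own z axis and vertical below 0.12 rad) and (x of servo_2 in the frame of servo_tray between -0.094 and -0.044 m and y of servo_2 in the frame of servo_tray between -0.045 and 0.045 m and z of servo_2 in the frame of servo_tray between -0.001 and 0.006 m and angle between servo_2's own z axis and vertical below 0.12 rad))) and (((x of bearing_1 in the frame of bearing_tray between -0.094 and -0.044 m and y of bearing_1 in the frame of bearing_tray between -0.045 and 0.045 m and z of bearing_1 in the frame of bearing_tray between -0.001 and 0.006 m and angle between bearing_1's own z axis and vertical below 0.12 rad) and (x of bearing_2 in the frame of bearing_tray between -0.021 and 0.029 m and y of bearing_2 in the frame of bearing_tray between -0.045 and 0.045 m and z of bearing_2 in the frame of bearing_tray between -0.001 and 0.006 m and angle between bearing_2's own z axis and vertical below 0.12 rad)) or ((x of bearing_1 in the frame of bearing_tray between -0.021 and 0.029 m and y of bearing_1 in the frame of bearing_tray between -0.045 and 0.045 m and z of bearing_1 in the frame of bearing_tray between -0.001 and 0.006 m and angle between bearing_1's own z axis and vertical below 0.12 rad) and (x of bearing_2 in the frame of bearing_tray between -0.094 and -0.044 m and y of bearing_2 in the frame of bearing_tray between -0.045 and 0.045 m and z of bearing_2 in the frame of bearing_tray between -0.001 and 0.006 m and angle between bearing_2's own z axis and vertical below 0.12 rad))) and ((x of gear in the frame of gear_tray between -0.094 and -0.044 m and y of gear in the frame of gear_tray between -0.045 and 0.045 m and z of gear in the frame of gear_tray between -0.001 and 0.006 m and angle between gear's own z axis and vertical below 0.12 rad) or (x of gear in the frame of gear_tray between -0.021 and 0.029 m and y of gear in the frame of gear_tray between -0.045 and 0.045 m and z of gear in the frame of gear_tray between -0.001 and 0.006 m and angle between gear's own z axis and vertical below 0.12 rad)) and linear speed of each of servo_1, servo_2, bearing_1, bearing_2, gear below 0.02 m/s and distance of each of tape_roll, hex_key from where it was at the start of the episode below 0.03 m); the robot touches nothing.
It fails at once if the roll of tape is moved by more than 30 mm (distance of tape_roll from where it was at the start of the episode above 0.03 m).
It fails at once if the hex key is moved by more than 30 mm (distance of hex_key from where it was at the start of the episode above 0.03 m).
It also fails if it takes over 118 s, if anything falls off the work surface, if the arm or the gripper's body presses on something with over 40 N, if the wrist force passes 120 N, or if a joint passes its speed limit or range.

### The arm

A 7-joint arm with a two-finger parallel gripper is mounted at the origin on a cart in front of the work surface, level with it; the furniture and walls round the work are solid. World frame = base frame: x ahead of the robot, y to its left, z up, the work surface at z = 0. Lengths are in m, angles in rad, forces in N, time in s.
With the tool pointing down it reaches from about 0.35 to 0.9 m from the base axis. Payload 19.9 kg.
Tool frame: the origin (TCP) lies at the very end of the fingers, on their centre line; the grasp point (between the pads) lies 19 mm behind it; z points along the fingers, y is the line along which they close (so a half turn about z gives the same grasp; the last joint's range is limited). The gripper opens to 85 mm and grips with 20 to 120 N. Pads are 22 mm wide; open, the fingers measure 114 mm over their backs; the gripper's body (76 mm by 85 mm) begins 54 mm behind the grasp point. The pads swing forward as they close: fully open they stand 13 mm farther back than shut.
Start: joints at [1.157, 0.417, -0.01, 1.614, 0.005, 1.111, -0.053], TCP at [0.228, -0.582, 0.231] pointing down, gripper open.
Joint ranges: [-2.81, 2.81], [-0.39, 2.02], [-1.27, 1.25], [0.06, 2.57], [-1.19, 4.33], [0.19, 2], [-2.82, 2.82]. Speed limits (rad/s): [1.89, 1.89, 2.39, 2.39, 3.01, 3.01, 3.01].

### API

Orientations are given as a unit quaternion [w, x, y, z].
In Python, from cell import * gives the robot as it stands.
- The arm moves only by the tool send_rows, never from a script. Its argument "rows" is a list of rows, each a list of 7 numbers: the shift along the tool's x, y, z normalised to -1 to 1, where 1 is 0.15 m, then the turn, a rotation vector about the tool's x, y, z normalised to -1 to 1, where 1 is 180 degrees, then the closure, from 0 (fully open) to 1 (shut). In form: [[x, y, z, rx, ry, rz, jaw], ...]. A call has 1 to 5 rows; each row is the pose to reach, as a shift and turn from the pose commanded when the call began, along the tool's axes at that moment, turning the shorter way round; what a row does not reach only later rows make up. A row lasts 1/10 s, in which the tool goes at most 50 mm and 8.59 degrees, less where a joint would pass 70% of its speed; a pose out of reach is approached as far as the arm can. A call with a number of a shift or a turn outside -1 to 1 is refused whole. A call with a gripper value outside its range is refused whole. The fingers move at their own pace and stop on an object; "newtons" is the grip in N (left out, the last holds). Time passes only in rows, so rows that repeat a pose let the fingers close. It gives the time, the measured TCP pose, the force, the opening and the grip force at its end, in the units of the state.
- get_state(): the state, without advancing time (a new reading comes with each control period).
- read_camera(name): name is "scene" or "top"; returns the picture (420x560x3 uint8, red, green, blue); there is no depth.
- camera_params(name): a dict with "K" (3x3 intrinsics, pixels), "distortion" ([k1, k2, p1, p2, k3] as OpenCV has them; the pictures are not rectified), "extrinsics" (4x4, takes a point from world to camera coordinates). Camera axes: x right, y up, looking along -z (the intrinsics and any distortion apply to the point x, -y, -z); pixel columns grow to the right and rows downward; lengths in m; the calibration is good to about 2 mm. A picture is of the moment at which its call begins. camera_params takes no time and is no camera call.
- job_done(): hands the job in; it is judged then, once.
The state is a dict: "time": time; "joint_pos": joint angles; "dq": joint speeds; "tau": joint torques, N m; "ee_pos": TCP position; "orientation": TCP orientation; "contact_force": force on the tool from outside, world axes, zero at the start; "wrist_torque": the same for the moment, N m; "grip_width": finger opening in m; "grip_force": force on a finger pad.
Only numpy, scipy, OpenCV 4.12 (cv2) and the standard library are available. Lean on these libraries where they do the work, as an engineer would, in place of code of your own. Each camera call takes 0.05 s, during which the arm holds its last target. There are 200 camera calls.

## Working session

There is one attempt and no reset: what is moved stays moved. The work goes in short steps, Python scripts to look and compute and a tool call to move; the robot and the scene stay as the last step left them, time stands still between calls to the robot, and variables do not carry over. Pictures are saved under pics/ and viewed, at most 14 in all, crops included, and the job is handed in when it is done.

Besides the shell and the picture viewer there is one more tool, called after "Request:" as name(argument=value, ...) on one line, values as JSON. send_rows: Moves the arm, as the interface text tells. Scaled input: -1 to 1 covers 0.15 m each way for a shift and 180 degrees each way for a turn. Its arguments: {"type":"object","properties":{"rows":{"type":"array"},"newtons":{"type":"number"}},"required":["rows"]}

```bash
mkdir -p pics
python3 - <<'E'
from cell import *
import cv2
for n in("scene","top"):
    cv2.imwrite(f"pics/{n}0.png",cv2.resize(read_camera(n)[:,:,::-1],(784,588),interpolation=cv2.INTER_CUBIC))
    p=camera_params(n);print(n,p)
s=get_state();print(s)
E
```

```text
scene {'K': array([[388.69054949,   0.        , 279.12586762],
       [  0.        , 388.69054949, 206.40656527],
       [  0.        ,   0.        ,   1.        ]]), 'distortion': array([-0.02600291,  0.        ,  0.        ,  0.        ,  0.        ]), 'extrinsics': array([[ 0.65426138, -0.75620908, -0.00948009, -0.22464863],
       [ 0.44175706,  0.37196743,  0.81638896, -0.31234415],
       [-0.61383446, -0.53831966,  0.57742462, -0.81980946],
       [ 0.        ,  0.        ,  0.        ,  1.        ]])}
top {'K': array([[541.30258901,   0.        , 276.12379192],
       [  0.        , 541.30258901, 211.94151943],
       [  0.        ,   0.        ,   1.        ]]), 'distortion': array([-0.03760861,  0.        ,  0.        ,  0.        ,  0.        ]), 'extrinsics': array([[-0.02654521, -0.9996241 , -0.00685579,  0.16898157],
       [ 0.98991978, -0.02724072,  0.13898478, -0.49523107],
       [-0.13911929, -0.0030973 ,  0.99027079, -1.77068452],
       [ 0.        ,  0.        ,  0.        ,  1.        ]])}
{'time': 0.1, 'joint_pos': array([ 1.15648447,  0.41793966, -0.01027367,  1.61411128,  0.0046894 ,
        1.11069293, -0.05297946]), 'dq': array([-0.00065583, -0.00085023, -0.00111689, -0.00165333, -0.00038504,
       -0.00061526, -0.00103917]), 'tau': array([ 4.24525802e-03, -8.65809703e+01,  6.82350006e-01, -4.35635984e+01,
        1.94402388e-02,  4.98944923e-03,  2.01601811e-04]), 'ee_pos': array([ 0.22751177, -0.58178498,  0.23070825]), 'orientation': array([-5.44077931e-04,  9.82676785e-01,  1.85326788e-01, -1.48015784e-04]), 'contact_force': array([-0.64288339, -0.65309449, -1.37890685]), 'wrist_torque': array([-0.01474964, -0.00387194, -0.00093709]), 'grip_force': 0.0, 'grip_width': 0.08540951755562914}
```

View pics/top0.png

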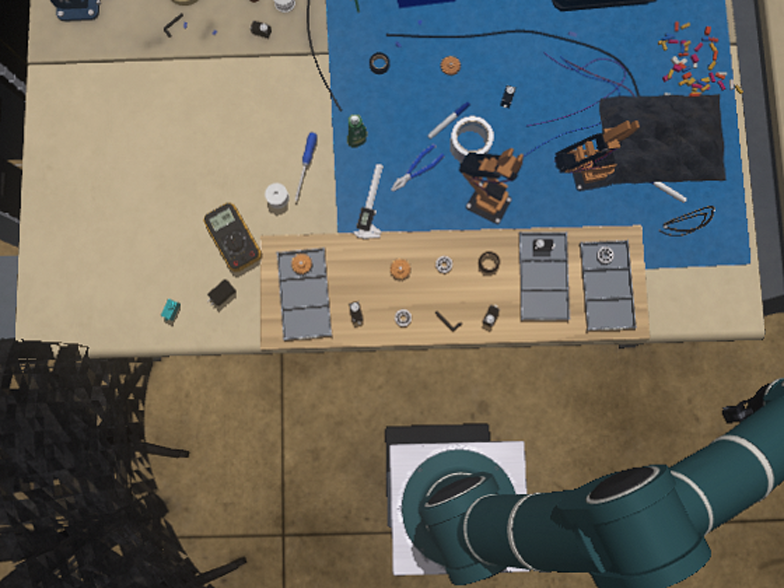

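View pics/scene0.png

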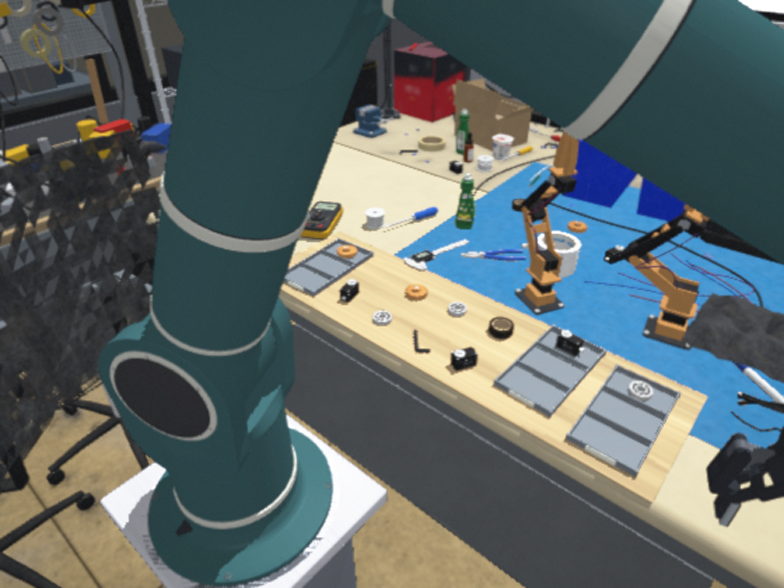

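Top view: board with the gear tray on the left, the servo tray and bearing tray on the right, and five loose parts between them. I'll enlarge both halves.

```bash
cat > h.py <<'E'
from cell import *
import cv2, numpy as np
from scipy.spatial.transform import Rotation as R
def px2w(u,v,z,name="top"):
    p=camera_params(name);E=p["extrinsics"]
    x,y=cv2.undistortPoints(np.array([[[u,v]]],float),p["K"],p["distortion"])[0,0]
    d=E[:3,:3].T@np.array([x,-y,-1]);c=-E[:3,:3].T@E[:3,3]
    return c+d*(z-c[2])/d[2]
def crop(fn,u0,v0,w,h,s,name="top",im=None):
    im=read_camera(name) if im is None else im
    o=cv2.resize(im[v0:v0+h,u0:u0+w,::-1],None,fx=s,fy=s,interpolation=cv2.INTER_CUBIC)
    for k in range(0,w,10): cv2.line(o,(k*s,0),(k*s,6 if k%20 else 14),(0,0,255),1); (k%20==0) and cv2.putText(o,str(u0+k),(k*s+2,24),0,.4,(0,0,255),1)
    for k in range(0,h,10): cv2.line(o,(0,k*s),(6 if k%20 else 14,k*s),(0,0,255),1); (k%20==0) and cv2.putText(o,str(v0+k),(16,k*s+4),0,.4,(0,0,255),1)
    cv2.imwrite(fn,o)
def rel(pos,yaw=None):
    """row [x..rz] from current measured pose to tool-down at pos, closing line (tool y) at world angle yaw"""
    s=get_state();w,x,y,z=s["orientation"];r=R.from_quat([x,y,z,w])
    sh=r.inv().apply(np.array(pos)-s["ee_pos"])/.15
    t=[0,0,0]
    if yaw is not None:
        c=[]
        for a in(yaw,yaw+np.pi):
            Y=np.array([np.cos(a),np.sin(a),0]);Z=np.array([0,0,-1.]);X=np.cross(Y,Z)
            c.append((r.inv()*R.from_matrix(np.array([X,Y,Z]).T)).as_rotvec()/np.pi)
        t=c
    print(np.round(sh,3),np.round(t,3),"t",s["time"],"j7",s["joint_pos"][6].round(2))
E
python3 - <<'E'
from h import *
im=read_camera("top")
crop("pics/c1.png",186,160,135,92,5,im=im)
crop("pics/c2.png",310,160,155,92,5,im=im)
E
```

```text
(no output)
```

View pics/c1.png

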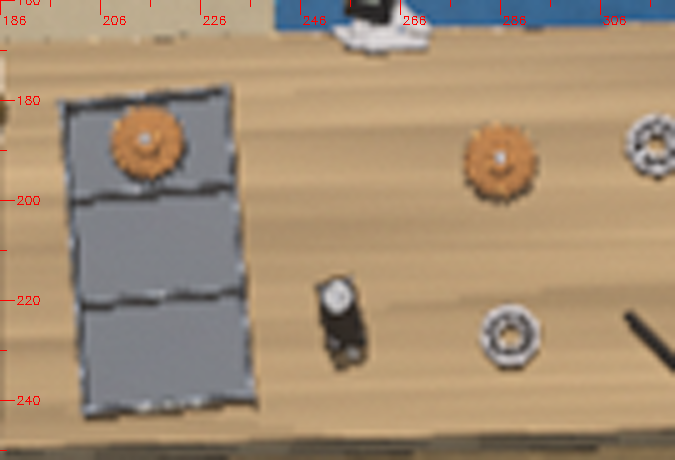

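View pics/c2.png

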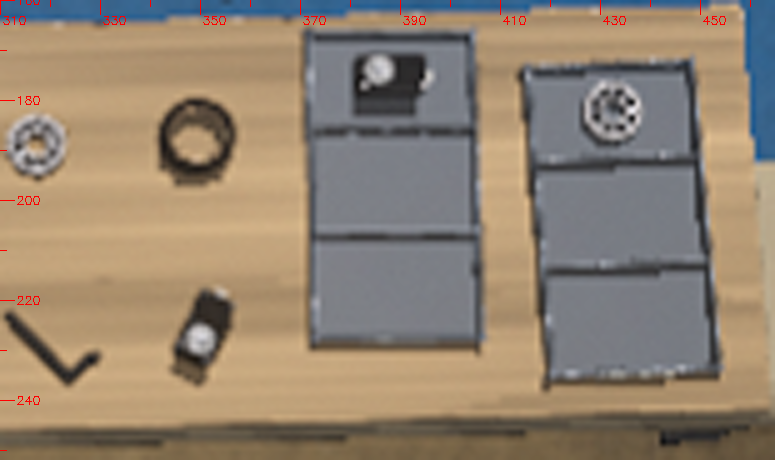

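Run:
```python
from h import *
f=lambda o,x,y,z:px2w(o+x/5,160+y/5,z)
A,B=186,310
for n,a in dict(gearhub=(A,499,157,.024),gearrim=(A,500,160,.014),sA_horn=(A,338,296,.040),sA_plug=(A,349,357,.02),
 b_near=(A,511,335,.013),b_far=(B,36,145,.013),tape=(B,197,135,.023),sB_horn=(B,200,338,.040),sB_plug=(B,220,293,.02),
 sB_c1=(B,205,290,.034),sB_c2=(B,232,300,.034),sB_c3=(B,177,358,.034),sB_c4=(B,208,367,.034),
 sA_c1=(A,317,289,.034),sA_c2=(A,350,279,.034),sA_c3=(A,332,348,.034),sA_c4=(A,366,340,.034),key1=(B,8,315,.012),key2=(B,70,380,.012),key3=(B,98,355,.012)).items(): print(n,f(*a).round(4)[:2])
for n,o,c in (("gear",A,[(62,101),(231,87),(84,415),(256,403)]),("servo",B,[(305,33),(473,33),(311,346),(480,346)]),("bear",B,[(521,72),(692,62),(546,383),(719,373)])):
    w=np.array([f(o,*p,.018)[:2] for p in c]);m=w.mean(0)
    d=(w[0]+w[1]-w[2]-w[3])/2; L=np.linalg.norm(d);d/=L
    print(n,w.round(3).tolist(),"c",m.round(4),"yaw",np.arctan2(d[1],d[0]).round(3),"L",L.round(3),"W",np.linalg.norm(w[0]-w[1]).round(3),"near",(m-.069*d).round(4),"mid",(m+.004*d).round(4),"far",(m+.073*d).round(4))
```

```text
gearhub [0.5703 0.1211]
gearrim [0.57   0.1203]
sA_horn [0.4767 0.231 ]
sA_plug [0.4378 0.2254]
b_near [0.4505 0.1164]
b_far [0.5776 0.014 ]
tape [ 0.5796 -0.0943]
sB_horn [ 0.4398 -0.0877]
sB_plug [ 0.472  -0.1052]
sB_c1 [ 0.4725 -0.0933]
sB_c2 [ 0.4653 -0.111 ]
sB_c3 [ 0.4276 -0.0727]
sB_c4 [ 0.421 -0.093]
sA_c1 [0.4825 0.2451]
sA_c2 [0.4886 0.223 ]
sA_c3 [0.4427 0.236 ]
sA_c4 [0.4474 0.2132]
key1 [0.462  0.0371]
key2 [ 0.4169 -0.0029]
key3 [ 0.4332 -0.0224]
gear [[0.618, 0.417], [0.625, 0.302], [0.404, 0.404], [0.409, 0.288]] c [0.5139 0.3527] yaw 0.062 L 0.216 W 0.115 near [0.4451 0.3484] mid [0.5179 0.353 ] far [0.5868 0.3573]
servo [[0.649, -0.172], [0.646, -0.287], [0.435, -0.165], [0.432, -0.278]] c [ 0.5404 -0.2255] yaw -0.035 L 0.215 W 0.115 near [ 0.4714 -0.223 ] mid [ 0.5444 -0.2256] far [ 0.6134 -0.228 ]
bear [[0.618, -0.318], [0.622, -0.435], [0.405, -0.321], [0.409, -0.438]] c [ 0.5136 -0.3781] yaw 0.016 L 0.213 W 0.118 near [ 0.4446 -0.3792] mid [ 0.5176 -0.378 ] far [ 0.5866 -0.377 ]
```

Gear hub, servos, bearings and trays all come out consistent with the given sizes: tray 215 x 115 mm, spacings as expected. First I'll align the tool with the world axes and travel towards the right servo.

Request:
send_rows(rows=[[0.25, -0.2, 0, 0, 0, 0.04, 0], [0.5, -0.4, 0, 0, 0, 0.08, 0], [0.747, -0.581, 0, 0, 0, 0.119, 0], [0.747, -0.581, 0, 0, 0, 0.119, 0]], newtons=40)

```text
time: 0.55
ee_pos: [0.3042, -0.4552, 0.2314]
orientation: [-0.001, 1.0, -0.0, 0.001]
contact_force: [-0.3, -1.2, 0.1]
grip_width: 0.0856
grip_force: 0.0
```

Request:
send_rows(rows=[[0.13, -0.33, 0.1, 0, 0, 0, 0.2], [0.26, -0.66, 0.2, 0, 0, 0, 0.2], [0.4, -1, 0.3, 0, 0, 0, 0.2], [0.4, -1, 0.3, 0, 0, 0, 0.2]])

```text
time: 0.95
ee_pos: [0.3614, -0.3058, 0.1852]
orientation: [-0.001, 1.0, 0.002, -0.0]
contact_force: [0.1, -1.6, 1.3]
grip_width: 0.0683
grip_force: 0.0
```

Request:
send_rows(rows=[[0.16, -0.33, 0.1, 0, 0, 0.04, 0.3], [0.33, -0.66, 0.2, 0, 0, 0.08, 0.3], [0.5, -1, 0.3, 0, 0, 0.13, 0.3], [0.5, -1, 0.3, 0, 0, 0.13, 0.3], [0.5, -1, 0.3, 0, 0, 0.13, 0.3]])

```text
time: 1.45
ee_pos: [0.437, -0.155, 0.1401]
orientation: [-0.001, 0.98, -0.201, -0.001]
contact_force: [0.4, -1.2, -0.3]
grip_width: 0.0596
grip_force: 0.0
```

Run:
```python
from h import *
s=get_state();print(s["ee_pos"],s["grip_width"],s["joint_pos"])
rel([.450,-.094,.06],-1.98)
```

```text
[ 0.437      -0.15502578  0.1401257 ] 0.0595916046486423 [ 0.41415807  0.25803395 -0.15700241  2.08254479  0.05296761  0.8062871
 -1.75046856]
[-0.08  -0.407  0.535] [[-0.     0.001  0.001]
 [-0.001 -0.001 -0.999]] t 1.45 j7 -1.75
```

Request:
send_rows(rows=[[-0.04, -0.2, 0.2, 0, 0, 0, 0.3], [-0.08, -0.407, 0.4, 0, 0, 0, 0.3], [-0.08, -0.407, 0.535, 0, 0, 0, 0.3], [-0.08, -0.407, 0.7, 0, 0, 0, 0.3], [-0.08, -0.407, 0.85, 0, 0, 0, 0.3]])

```text
time: 1.95
ee_pos: [0.4487, -0.0994, 0.0127]
orientation: [-0.0, 0.979, -0.203, -0.0]
contact_force: [0.7, 0.2, 0.4]
grip_width: 0.06
grip_force: 0.0
```

Request:
send_rows(rows=[[0, 0, 0, 0, 0, 0, 0.3], [0, 0, 0, 0, 0, 0, 1], [0, 0, 0, 0, 0, 0, 1], [0, 0, 0, 0, 0, 0, 1], [0, 0, 0, 0, 0, 0, 1]])

```text
time: 2.45
ee_pos: [0.4495, -0.0997, 0.0151]
orientation: [0.0, 0.979, -0.203, 0.001]
contact_force: [-1.0, 1.5, 7.6]
grip_width: 0.0242
grip_force: 39.1
```

Request:
send_rows(rows=[[0, 0, -0.02, 0, 0, 0, 1], [0, 0, -0.02, 0, 0, 0, 1], [0, 0, -0.02, 0, 0, 0, 1]])

```text
time: 2.75
ee_pos: [0.4491, -0.0996, 0.0172]
orientation: [0.0, 0.979, -0.203, 0.0]
contact_force: [-0.5, 1.1, 0.1]
grip_width: 0.0245
grip_force: 39.6
```

Request:
send_rows(rows=[[0, 0, -0.4, 0, 0, 0, 1], [0, 0, -0.4, 0, 0, 0, 1], [0, 0, -0.4, 0, 0, 0, 1]])

```text
time: 3.05
ee_pos: [0.45, -0.0997, 0.0785]
orientation: [0.0, 0.979, -0.203, 0.002]
contact_force: [-0.5, -0.5, -1.3]
grip_width: 0.0244
grip_force: 39.6
```

Run:
```python
from h import *
s=get_state();print(s["ee_pos"],s["grip_width"],s["contact_force"])
rel([.471,-.223,.07],-1.606)
crop("pics/l1.png",280,150,155,110,5)
```

```text
[ 0.4499667  -0.09974455  0.0784665 ] 0.024441395905082815 [-0.48895202 -0.51139882 -1.30987945]
[0.456 0.698 0.058] [[ 0.    -0.001 -0.119]
 [-0.002 -0.     0.881]] t 3.05 j7 -1.92
```

View pics/l1.png

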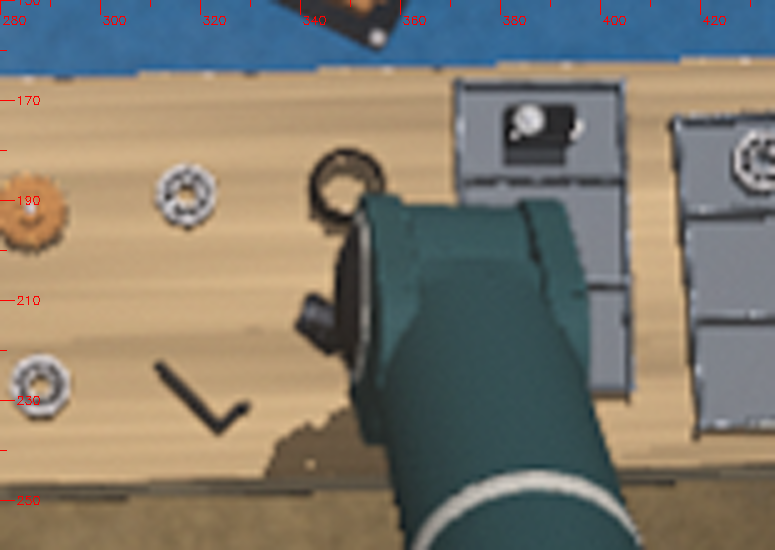

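Servo is held and clear. Fingertips reach about 11 mm below the TCP reading when nearly shut. Carrying it to the mid bay of the servo tray.

Request:
send_rows(rows=[[0.3, 0.17, 0, 0, 0, -0.04, 1], [0.6, 0.34, 0, 0, 0, -0.08, 1], [0.911, 0.52, 0, 0, 0, -0.119, 1], [0.911, 0.52, 0, 0, 0, -0.119, 1], [0.911, 0.52, 0, 0, 0, -0.119, 1]])

```text
time: 3.6
ee_pos: [0.5427, -0.2264, 0.075]
orientation: [-0.0, 1.0, -0.019, -0.001]
contact_force: [0.6, 2.0, -0.9]
grip_width: 0.0243
grip_force: 39.6
```

Request:
send_rows(rows=[[0, 0, 0.13, 0, 0, 0, 1], [0, 0, 0.25, 0, 0, 0, 1], [0, 0, 0.34, 0, 0, 0, 1], [0, 0, 0.34, 0, 0, 0, 1]])

```text
time: 4.0
ee_pos: [0.5417, -0.2239, 0.0238]
orientation: [-0.001, 1.0, -0.017, -0.002]
contact_force: [-1.4, 1.1, -0.2]
grip_width: 0.0243
grip_force: 39.6
```

Run:
```python
from h import *
s=get_state();print(s["ee_pos"],s["grip_width"],s["contact_force"])
rel([.5444,-.2256,.019],-1.606)
```

```text
[ 0.5416888  -0.22388541  0.02380707] 0.024317014525532775 [-1.37687925  1.14980969 -0.19222135]
[0.019 0.011 0.032] [[-0.     0.001  0.   ]
 [-0.002 -0.001 -1.   ]] t 4.0 j7 -1.42
```

Request:
send_rows(rows=[[0, 0, 0.015, 0, 0, 0, 1], [0, 0, 0.03, 0, 0, 0, 1], [0, 0, 0.03, 0, 0, 0, 1]])

```text
time: 4.3
ee_pos: [0.5433, -0.2254, 0.0216]
orientation: [0.0, 1.0, -0.018, 0.0]
contact_force: [-0.7, 0.5, -0.7]
grip_width: 0.0242
grip_force: 39.6
```

Request:
send_rows(rows=[[0, 0, 0, 0, 0, 0, 0.45], [0, 0, 0, 0, 0, 0, 0.45], [0, 0, -0.1, 0, 0, 0, 0.45], [0, 0, -0.4, 0, 0, 0, 0.45], [0, 0, -0.6, 0, 0, 0, 0.45]])

```text
time: 4.8
ee_pos: [0.5436, -0.2254, 0.1145]
orientation: [0.0, 1.0, -0.018, 0.001]
contact_force: [1.0, 0.4, 0.6]
grip_width: 0.0472
grip_force: 0.0
```

Request:
send_rows(rows=[[0.03, -0.3, 0, 0, 0, -0.017, 0.2], [0.06, -0.6, 0, 0, 0, -0.017, 0.2], [0.085, -0.8, 0, 0, 0, -0.017, 0.2], [0.085, -0.8, 0, 0, 0, -0.017, 0.2]])

```text
time: 5.2
ee_pos: [0.5611, -0.101, 0.1128]
orientation: [-0.001, 1.0, 0.012, 0.001]
contact_force: [-0.4, -0.2, 0.3]
grip_width: 0.0685
grip_force: 0.0
```

Request:
send_rows(rows=[[0.05, -0.3, 0.1, 0, 0, 0, 0.2], [0.1, -0.6, 0.2, 0, 0, 0, 0.2], [0.126, -0.79, 0.3, 0, 0, 0, 0.2], [0.126, -0.79, 0.35, 0, 0, 0, 0.2], [0.126, -0.79, 0.35, 0, 0, 0, 0.2]])

```text
time: 5.7
ee_pos: [0.5766, 0.0125, 0.0586]
orientation: [0.0, 1.0, 0.009, -0.001]
contact_force: [0.3, -0.2, 0.6]
grip_width: 0.0684
grip_force: 0.0
```

Run:
```python
from h import *
s=get_state();print(s["ee_pos"],s["grip_width"],s["contact_force"])
rel([.5776,.014,.017],-1.555)
```

```text
[0.57660733 0.01254543 0.05859386] 0.06843149750696181 [ 0.26198132 -0.24452595  0.64649885]
[ 0.007 -0.01   0.277] [[ 0.     0.     0.001]
 [-0.001  0.    -0.999]] t 5.7 j7 -1.8
```

Request:
send_rows(rows=[[0, 0, 0.12, 0, 0, 0, 0.2], [0, 0, 0.2, 0, 0, 0, 0.2], [0, 0, 0.277, 0, 0, 0, 0.2], [0, 0, 0.277, 0, 0, 0, 0.2]])

```text
time: 6.1
ee_pos: [0.5762, 0.0121, 0.0161]
orientation: [0.0, 1.0, 0.008, -0.001]
contact_force: [-0.1, -0.2, 0.3]
grip_width: 0.0682
grip_force: 0.0
```

Request:
send_rows(rows=[[0, 0, 0, 0, 0, 0, 0.7], [0, 0, 0, 0, 0, 0, 0.7], [0, 0, 0, 0, 0, 0, 0.7], [0, 0, 0, 0, 0, 0, 0.7]])

```text
time: 6.5
ee_pos: [0.5772, 0.0129, 0.0176]
orientation: [-0.0, 1.0, 0.009, 0.0]
contact_force: [0.2, -1.2, -0.3]
grip_width: 0.026
grip_force: 0.0
```

Request:
send_rows(rows=[[0, 0, -0.1, 0, 0, 0, 0.7], [0, 0, -0.4, 0, 0, 0, 0.7], [0, 0, -0.4, 0, 0, 0, 0.7]])

```text
time: 6.8
ee_pos: [0.5798, 0.0133, 0.083]
orientation: [-0.0, 1.0, 0.009, 0.004]
contact_force: [0.4, -0.6, 0.4]
grip_width: 0.0255
grip_force: 0.0
```

The grip closed above the bearing, so the tips are at the TCP when shut, as the sheet says. Going lower.

Request:
send_rows(rows=[[0, 0, 0, 0, 0, 0, 0.2], [0, 0, 0, 0, 0, 0, 0.2], [0, 0, 0.2, 0, 0, 0, 0.2], [0, 0, 0.4, 0, 0, 0, 0.2], [0, 0, 0.47, 0, 0, 0, 0.2]])

```text
time: 7.3
ee_pos: [0.575, 0.0128, 0.0038]
orientation: [-0.0, 1.0, 0.009, -0.002]
contact_force: [-0.7, 0.3, 0.6]
grip_width: 0.0678
grip_force: 0.0
```

Request:
send_rows(rows=[[0, 0, 0, 0, 0, 0, 0.2], [0, 0, 0, 0, 0, 0, 0.7], [0, 0, 0, 0, 0, 0, 0.7], [0, 0, 0, 0, 0, 0, 0.7], [0, 0, 0, 0, 0, 0, 0.7]])

```text
time: 7.8
ee_pos: [0.5777, 0.013, 0.0083]
orientation: [0.0, 1.0, 0.009, 0.001]
contact_force: [-2.8, -0.3, 9.1]
grip_width: 0.0366
grip_force: 39.0
```

Request:
send_rows(rows=[[0, 0, -0.05, 0, 0, 0, 0.7], [0, 0, -0.3, 0, 0, 0, 0.7], [0, 0, -0.5, 0, 0, 0, 0.7], [0, 0, -0.5, 0, 0, 0, 0.7]])

```text
time: 8.2
ee_pos: [0.5793, 0.013, 0.0866]
orientation: [0.0, 1.0, 0.009, 0.003]
contact_force: [1.1, 0.2, -0.3]
grip_width: 0.0366
grip_force: 40.3
```

Run:
```python
from h import *
s=get_state();print(s["ee_pos"],s["grip_width"],s["contact_force"],s["grip_force"])
a=read_camera("scene")[150:300,230:430,::-1];b=read_camera("top")[150:260,250:430,::-1]
cv2.imwrite("pics/m1.png",np.vstack([cv2.resize(a,(600,450)[:2],interpolation=2)[150:],cv2.resize(b,(600,300),interpolation=2)]))
```

```text
[0.57932501 0.01300542 0.08657631] 0.03658023670712798 [ 1.1382076   0.16126829 -0.26270333] 40.30213823541999
```

View pics/m1.png

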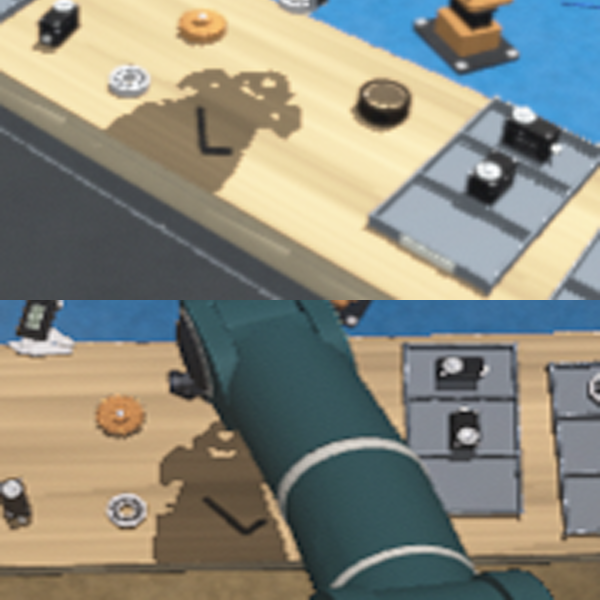

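Servo 1 stands in the mid bay of the servo tray, around (389, 198) in the top view, and the bearing is gone from the board, so it is held. Carrying it to the bearing tray's mid bay.

Request:
send_rows(rows=[[-0.05, 0.3, 0, 0, 0, 0, 0.7], [-0.1, 0.6, 0, 0, 0, 0, 0.7], [-0.147, 0.865, 0, 0, 0, 0, 0.7]])

```text
time: 8.6
ee_pos: [0.5562, -0.1191, 0.081]
orientation: [0.0, 1.0, 0.009, -0.001]
contact_force: [0.2, 0.3, -1.3]
grip_width: 0.0368
grip_force: 40.3
```

Request:
send_rows(rows=[[-0.05, 0.3, 0, 0, 0, 0, 0.7], [-0.1, 0.6, 0, 0, 0, 0, 0.7], [-0.147, 0.865, 0, 0, 0, 0, 0.7]])

```text
time: 8.9
ee_pos: [0.5362, -0.2496, 0.0809]
orientation: [-0.0, 1.0, 0.009, -0.001]
contact_force: [1.5, 0.5, -0.3]
grip_width: 0.0368
grip_force: 40.3
```

Request:
send_rows(rows=[[-0.05, 0.3, 0, 0, 0, 0, 0.7], [-0.1, 0.6, 0, 0, 0, 0, 0.7], [-0.147, 0.865, 0, 0, 0, 0, 0.7], [-0.147, 0.865, 0.2, 0, 0, 0, 0.7], [-0.147, 0.865, 0.25, 0, 0, 0, 0.7]])

```text
time: 9.4
ee_pos: [0.5155, -0.3773, 0.0408]
orientation: [-0.001, 1.0, 0.008, -0.002]
contact_force: [-0.6, 1.7, -0.8]
grip_width: 0.0367
grip_force: 40.3
```

Request:
send_rows(rows=[[0, 0, 0, 0, 0, 0, 0.7], [0, 0, 0, 0, 0, 0, 0.7]])

```text
time: 9.6
ee_pos: [0.5184, -0.3763, 0.0447]
orientation: [-0.0, 1.0, 0.01, 0.0]
contact_force: [-0.2, 0.9, 0.5]
grip_width: 0.0368
grip_force: 40.3
```

Run:
```python
from h import *
s=get_state();print(s["ee_pos"],s["grip_width"],s["contact_force"])
rel([.5176,-.378,.0125],-1.555)
```

```text
[ 0.51840922 -0.37629269  0.04465802] 0.036812195932839284 [-0.24341635  0.89534302  0.54873242]
[-0.006  0.011  0.214] [[-0.    -0.     0.001]
 [ 0.    -0.    -0.999]] t 9.6 j7 -1.12
```

Request:
send_rows(rows=[[0, 0, 0.1, 0, 0, 0, 0.7], [0, 0, 0.17, 0, 0, 0, 0.7], [0, 0, 0.21, 0, 0, 0, 0.7], [0, 0, 0.21, 0, 0, 0, 0.7]])

```text
time: 10.0
ee_pos: [0.5175, -0.377, 0.0119]
orientation: [-0.0, 1.0, 0.009, -0.0]
contact_force: [1.2, -0.0, -0.0]
grip_width: 0.0368
grip_force: 40.3
```

Request:
send_rows(rows=[[0, 0, 0, 0, 0, 0, 0.35], [0, 0, 0, 0, 0, 0, 0.35], [0, 0, -0.1, 0, 0, 0, 0.35], [0, 0, -0.4, 0, 0, 0, 0.35], [0, 0, -0.6, 0, 0, 0, 0.35]])

```text
time: 10.5
ee_pos: [0.5183, -0.3777, 0.1061]
orientation: [0.0, 1.0, 0.009, 0.001]
contact_force: [-0.1, -0.2, -0.4]
grip_width: 0.0551
grip_force: 0.0
```

Request:
send_rows(rows=[[-0.03, -0.27, 0, 0, 0, 0, 0.25], [-0.06, -0.54, 0, 0, 0, 0, 0.25], [-0.1, -0.82, 0, 0, 0, 0, 0.25]])

```text
time: 10.8
ee_pos: [0.5005, -0.2537, 0.1042]
orientation: [0.0, 1.0, 0.009, 0.001]
contact_force: [1.5, -0.0, 0.9]
grip_width: 0.0642
grip_force: 0.0
```

Request:
send_rows(rows=[[-0.03, -0.27, 0, 0, 0, 0, 0.25], [-0.06, -0.54, 0, 0, 0, 0, 0.25], [-0.1, -0.82, 0, 0, 0, 0, 0.25]])

```text
time: 11.1
ee_pos: [0.4834, -0.1308, 0.104]
orientation: [0.0, 1.0, 0.009, 0.001]
contact_force: [-0.0, 0.1, 0.3]
grip_width: 0.0637
grip_force: 0.0
```

Request:
send_rows(rows=[[-0.03, -0.27, 0, 0, 0, 0, 0.25], [-0.06, -0.54, 0, 0, 0, 0, 0.25], [-0.1, -0.82, 0, 0, 0, 0, 0.25]])

```text
time: 11.4
ee_pos: [0.4662, -0.008, 0.104]
orientation: [0.0, 1.0, 0.009, 0.001]
contact_force: [1.4, -0.0, 0.3]
grip_width: 0.064
grip_force: 0.0
```

Request:
send_rows(rows=[[-0.03, -0.27, 0, 0, 0, 0, 0.25], [-0.06, -0.54, 0, 0, 0, 0, 0.25], [-0.1, -0.82, 0, 0, 0, 0, 0.25], [-0.1, -0.82, 0.2, 0, 0, 0, 0.25], [-0.1, -0.82, 0.35, 0, 0, 0, 0.25]])

```text
time: 11.9
ee_pos: [0.4494, 0.1147, 0.0507]
orientation: [-0.0, 1.0, 0.01, 0.001]
contact_force: [0.7, -0.5, -0.5]
grip_width: 0.064
grip_force: 0.0
```

Request:
send_rows(rows=[[0, 0, 0, 0, 0, 0, 0.25], [0, 0, 0, 0, 0, 0, 0.25]])

```text
time: 12.1
ee_pos: [0.4493, 0.1134, 0.0512]
orientation: [0.0, 1.0, 0.009, 0.0]
contact_force: [-0.4, 0.1, 1.0]
grip_width: 0.0646
grip_force: 0.0
```

Run:
```python
from h import *
s=get_state();print(s["ee_pos"],s["grip_width"],s["contact_force"],s["joint_pos"])
rel([.4505,.1164,.006],-1.555)
crop("pics/r1.png",360,160,105,85,7)
```

```text
[0.44926931 0.11341057 0.051231  ] 0.06455623974971919 [-0.4072425   0.08969582  0.99624496] [-0.00519301  0.43472238 -0.36116704  2.12937033  0.25991383  0.61827817
 -2.10166717]
[ 0.008 -0.02   0.302] [[ 0.    -0.     0.001]
 [ 0.     0.    -0.999]] t 12.1 j7 -2.1
```

View pics/r1.png

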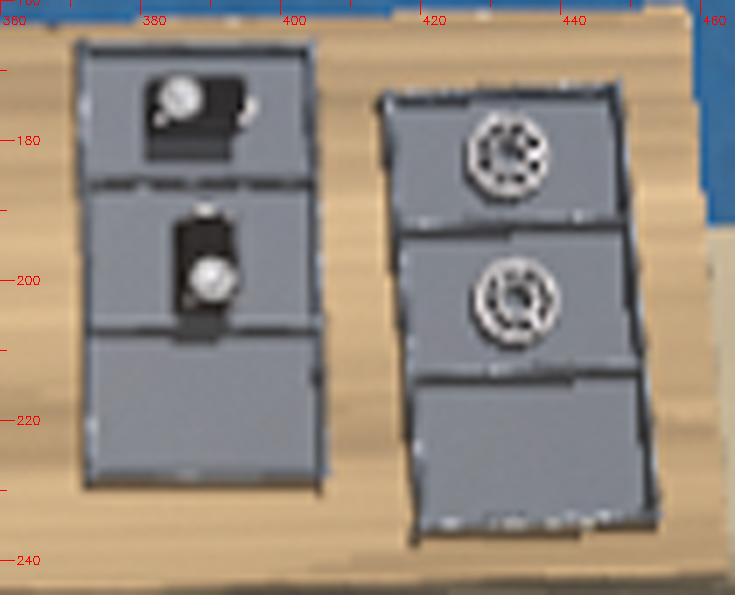

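Run:
```python
from h import *
f=lambda x,y,z:px2w(360+x/7,160+y/7,z)[:2].round(4)
for n,a in dict(horn=(211,279,.043),plug=(207,210,.02),nearTop=(202,312,.037),farTop=(207,222,.037),nearBot=(200,340,.007),nearBotIfOnDiv=(200,340,.018),divider=(200,331,.018),divfar=(200,184,.018),samp_horn=(181,98,.043),samp_nearTop=(190,133,.037),samp_nearBot=(190,160,.007),bear=(516,301,.016)).items(): print(n,f(*a))
```

```text
horn [ 0.5287 -0.2254]
plug [ 0.5661 -0.2302]
nearTop [ 0.5138 -0.2215]
farTop [ 0.5573 -0.2263]
nearBot [ 0.5046 -0.226 ]
nearBotIfOnDiv [ 0.5031 -0.2237]
divider [ 0.5074 -0.224 ]
divfar [ 0.5794 -0.228 ]
samp_horn [ 0.6169 -0.216 ]
samp_nearTop [ 0.6009 -0.2206]
samp_nearBot [ 0.5934 -0.2261]
bear [ 0.5182 -0.3783]
```

Both trays look right: bearing centred in the mid bay (world 0.518, -0.378). Servo's near top edge is 5 mm clear of the divider and its centre is about 4 mm off the bay centre. Now the near bearing.

Request:
send_rows(rows=[[0.008, -0.02, 0.12, 0, 0, 0, 0.25], [0.008, -0.02, 0.22, 0, 0, 0, 0.25], [0.008, -0.02, 0.302, 0, 0, 0, 0.25], [0.008, -0.02, 0.302, 0, 0, 0, 0.25]])

```text
time: 12.55
ee_pos: [0.45, 0.1162, 0.0047]
orientation: [0.0, 1.0, 0.009, -0.0]
contact_force: [0.1, 0.0, -0.4]
grip_width: 0.064
grip_force: 0.0
```

Request:
send_rows(rows=[[0, 0, 0, 0, 0, 0, 0.7], [0, 0, 0, 0, 0, 0, 0.7], [0, 0, 0, 0, 0, 0, 0.7], [0, 0, 0, 0, 0, 0, 0.7]])

```text
time: 12.95
ee_pos: [0.4507, 0.1165, 0.006]
orientation: [-0.0, 1.0, 0.009, 0.001]
contact_force: [-2.8, -0.9, 11.3]
grip_width: 0.0376
grip_force: 38.7
```

Request:
send_rows(rows=[[0, 0, -0.05, 0, 0, 0, 0.7], [0, 0, -0.3, 0, 0, 0, 0.7], [0, 0, -0.5, 0, 0, 0, 0.7], [0, 0, -0.5, 0, 0, 0, 0.7]])

```text
time: 13.35
ee_pos: [0.4521, 0.1169, 0.084]
orientation: [-0.001, 1.0, 0.009, 0.003]
contact_force: [1.4, 0.0, -1.3]
grip_width: 0.0373
grip_force: 40.4
```

Request:
send_rows(rows=[[-0.01, 0.27, 0, 0, 0, 0, 0.7], [-0.02, 0.54, 0, 0, 0, 0, 0.7], [-0.025, 0.826, 0, 0, 0, 0, 0.7]])

```text
time: 13.65
ee_pos: [0.4483, -0.0087, 0.0804]
orientation: [-0.0, 1.0, 0.009, 0.0]
contact_force: [0.7, -0.3, -0.2]
grip_width: 0.0374
grip_force: 40.5
```

Request:
send_rows(rows=[[-0.01, 0.27, 0, 0, 0, 0, 0.7], [-0.02, 0.54, 0, 0, 0, 0, 0.7], [-0.025, 0.826, 0, 0, 0, 0, 0.7]])

```text
time: 13.95
ee_pos: [0.4467, -0.133, 0.0804]
orientation: [0.0, 1.0, 0.009, 0.0]
contact_force: [1.6, -0.8, -0.7]
grip_width: 0.0373
grip_force: 40.5
```

Request:
send_rows(rows=[[-0.01, 0.27, 0, 0, 0, 0, 0.7], [-0.02, 0.54, 0, 0, 0, 0, 0.7], [-0.025, 0.826, 0, 0, 0, 0, 0.7]])

```text
time: 14.25
ee_pos: [0.4451, -0.257, 0.0803]
orientation: [-0.0, 1.0, 0.009, 0.0]
contact_force: [0.0, 0.8, -0.4]
grip_width: 0.0371
grip_force: 40.5
```

Request:
send_rows(rows=[[-0.01, 0.27, 0, 0, 0, 0, 0.7], [-0.02, 0.54, 0, 0, 0, 0, 0.7], [-0.025, 0.826, 0, 0, 0, 0, 0.7], [-0.025, 0.826, 0.2, 0, 0, 0, 0.7], [-0.025, 0.826, 0.25, 0, 0, 0, 0.7]])

```text
time: 14.75
ee_pos: [0.4424, -0.3793, 0.0403]
orientation: [-0.001, 1.0, 0.008, -0.001]
contact_force: [0.6, 1.7, -0.2]
grip_width: 0.0374
grip_force: 40.5
```

Request:
send_rows(rows=[[0, 0, 0, 0, 0, 0, 0.7], [0, 0, 0, 0, 0, 0, 0.7]])

```text
time: 14.95
ee_pos: [0.4445, -0.3784, 0.0432]
orientation: [-0.0, 1.0, 0.01, 0.0]
contact_force: [0.1, 0.1, -0.8]
grip_width: 0.0371
grip_force: 40.5
```

Run:
```python
from h import *
s=get_state();print(s["ee_pos"],s["grip_width"],s["contact_force"])
rel([.4446,-.379,.0105],-1.555)
```

```text
[ 0.4445499  -0.37843135  0.0432343 ] 0.03705354288032744 [ 0.07824819  0.11313128 -0.80300135]
[0.    0.004 0.218] [[-0.    -0.     0.001]
 [ 0.    -0.    -0.999]] t 14.95 j7 -1.06
```

Release, then head for the gear at (0.570, 0.1205).

Request:
send_rows(rows=[[0, 0, 0.1, 0, 0, 0, 0.7], [0, 0, 0.17, 0, 0, 0, 0.7], [0, 0, 0.218, 0, 0, 0, 0.7], [0, 0, 0.218, 0, 0, 0, 0.7]])

```text
time: 15.35
ee_pos: [0.4439, -0.3789, 0.0088]
orientation: [-0.0, 1.0, 0.009, -0.0]
contact_force: [0.5, -0.0, -0.1]
grip_width: 0.0373
grip_force: 43.1
```

Request:
send_rows(rows=[[0, 0, 0, 0, 0, 0, 0.35], [0, 0, 0, 0, 0, 0, 0.35], [0, 0, -0.1, 0, 0, 0, 0.35], [0, 0, -0.4, 0, 0, 0, 0.35], [0, 0, -0.6, 0, 0, 0, 0.35]])

```text
time: 15.85
ee_pos: [0.4444, -0.3795, 0.1029]
orientation: [0.0, 1.0, 0.009, 0.001]
contact_force: [0.9, -1.1, 0.7]
grip_width: 0.0554
grip_force: 0.0
```

Request:
send_rows(rows=[[0.07, -0.28, 0, 0, 0, 0, 0.1], [0.15, -0.56, 0, 0, 0, 0, 0.1], [0.222, -0.83, 0, 0, 0, 0, 0.1]])

```text
time: 16.15
ee_pos: [0.4755, -0.253, 0.1013]
orientation: [0.0, 1.0, 0.009, 0.001]
contact_force: [1.2, 0.2, 0.9]
grip_width: 0.0772
grip_force: 0.0
```

Request:
send_rows(rows=[[0.07, -0.28, 0, 0, 0, 0, 0.1], [0.15, -0.56, 0, 0, 0, 0, 0.1], [0.222, -0.83, 0, 0, 0, 0, 0.1]])

```text
time: 16.45
ee_pos: [0.5066, -0.1275, 0.1011]
orientation: [0.0, 1.0, 0.009, 0.001]
contact_force: [0.3, -0.1, 0.5]
grip_width: 0.0769
grip_force: 0.0
```

Request:
send_rows(rows=[[0.07, -0.28, 0, 0, 0, 0, 0.1], [0.15, -0.56, 0, 0, 0, 0, 0.1], [0.222, -0.83, 0, 0, 0, 0, 0.1]])

```text
time: 16.75
ee_pos: [0.5377, -0.0023, 0.1011]
orientation: [0.0, 1.0, 0.009, 0.001]
contact_force: [0.9, 0.5, 0.6]
grip_width: 0.0769
grip_force: 0.0
```

Request:
send_rows(rows=[[0.07, -0.28, 0, 0, 0, 0, 0.1], [0.15, -0.56, 0, 0, 0, 0, 0.1], [0.222, -0.83, 0, 0, 0, 0, 0.1], [0.222, -0.83, 0.2, 0, 0, 0, 0.1], [0.222, -0.83, 0.3, 0, 0, 0, 0.1]])

```text
time: 17.25
ee_pos: [0.5678, 0.1218, 0.0541]
orientation: [0.0, 1.0, 0.01, -0.0]
contact_force: [0.3, -1.2, -0.7]
grip_width: 0.0769
grip_force: 0.0
```

Request:
send_rows(rows=[[0, 0, 0, 0, 0, 0, 0.1], [0, 0, 0, 0, 0, 0, 0.1]])

```text
time: 17.45
ee_pos: [0.5684, 0.1199, 0.0554]
orientation: [0.0, 1.0, 0.008, -0.0]
contact_force: [0.5, 0.1, 0.2]
grip_width: 0.0768
grip_force: 0.0
```

Run:
```python
from h import *
s=get_state();print(s["ee_pos"],s["grip_width"],s["contact_force"])
rel([.570,.1205,.005],-1.555)
```

```text
[0.56841182 0.11987404 0.05543008] 0.07677268271495641 [0.45813475 0.10621179 0.2367804 ]
[ 0.011 -0.004  0.336] [[ 0.  0.  0.]
 [-0.  0. -1.]] t 17.45 j7 -2.04
```

Request:
send_rows(rows=[[0.011, 0, 0.12, 0, 0, 0, 0.1], [0.011, 0, 0.24, 0, 0, 0, 0.1], [0.011, 0, 0.33, 0, 0, 0, 0.1], [0.011, 0, 0.33, 0, 0, 0, 0.1]])

```text
time: 17.85
ee_pos: [0.5695, 0.1202, 0.0046]
orientation: [0.0, 1.0, 0.008, -0.001]
contact_force: [-0.6, 0.7, -0.2]
grip_width: 0.0768
grip_force: 0.0
```

Request:
send_rows(rows=[[0, 0, 0, 0, 0, 0, 0.6], [0, 0, 0, 0, 0, 0, 0.6], [0, 0, 0, 0, 0, 0, 0.6], [0, 0, 0, 0, 0, 0, 0.6]])

```text
time: 18.25
ee_pos: [0.5705, 0.121, 0.0067]
orientation: [0.0, 1.0, 0.009, 0.001]
contact_force: [-3.5, -0.8, 10.9]
grip_width: 0.0478
grip_force: 39.6
```

Request:
send_rows(rows=[[0, 0, -0.05, 0, 0, 0, 0.6], [0, 0, -0.3, 0, 0, 0, 0.6], [0, 0, -0.5, 0, 0, 0, 0.6], [0, 0, -0.5, 0, 0, 0, 0.6]])

```text
time: 18.65
ee_pos: [0.5722, 0.1216, 0.0849]
orientation: [-0.001, 1.0, 0.009, 0.003]
contact_force: [0.6, 0.5, -0.8]
grip_width: 0.0478
grip_force: 41.4
```

Request:
send_rows(rows=[[-0.05, -0.27, 0, 0, 0, 0, 0.6], [-0.1, -0.54, 0, 0, 0, 0, 0.6], [-0.16, -0.777, 0, 0, 0, 0, 0.6]])

```text
time: 18.95
ee_pos: [0.5435, 0.2388, 0.0807]
orientation: [-0.0, 1.0, 0.009, 0.0]
contact_force: [0.4, 0.6, 0.2]
grip_width: 0.0475
grip_force: 41.4
```

Request:
send_rows(rows=[[-0.05, -0.27, 0, 0, 0, 0, 0.6], [-0.1, -0.54, 0, 0, 0, 0, 0.6], [-0.16, -0.777, 0, 0, 0, 0, 0.6], [-0.16, -0.777, 0.2, 0, 0, 0, 0.6], [-0.16, -0.777, 0.25, 0, 0, 0, 0.6]])

```text
time: 19.45
ee_pos: [0.5162, 0.3532, 0.0406]
orientation: [0.001, 1.0, 0.01, -0.001]
contact_force: [-0.7, -1.4, -0.7]
grip_width: 0.0479
grip_force: 41.4
```

Request:
send_rows(rows=[[0, 0, 0, 0, 0, 0, 0.6], [0, 0, 0, 0, 0, 0, 0.6]])

```text
time: 19.65
ee_pos: [0.5185, 0.3523, 0.0435]
orientation: [0.0, 1.0, 0.008, 0.0]
contact_force: [0.5, 0.1, 0.2]
grip_width: 0.0479
grip_force: 41.4
```

Run:
```python
from h import *
s=get_state();print(s["ee_pos"],s["grip_width"],s["contact_force"],s["joint_pos"])
rel([.5179,.353,.0105],-1.535)
```

```text
[0.51851667 0.35231314 0.04347177] 0.04787030528448007 [0.47867838 0.13984811 0.16420191] [-0.38882144  0.67090578 -0.35015505  1.72442806  0.30240625  0.7995169
 -2.43599335]
[-0.004 -0.005  0.22 ] [[ 0.    -0.    -0.006]
 [-0.    -0.     0.994]] t 19.65 j7 -2.44
```

Request:
send_rows(rows=[[0, 0, 0.1, 0, 0, 0, 0.6], [0, 0, 0.17, 0, 0, 0, 0.6], [0, 0, 0.22, 0, 0, 0, 0.6], [0, 0, 0.22, 0, 0, 0, 0.6]])

```text
time: 20.05
ee_pos: [0.5176, 0.3528, 0.0087]
orientation: [0.0, 1.0, 0.009, -0.0]
contact_force: [0.2, 0.1, -0.2]
grip_width: 0.0476
grip_force: 48.4
```

Request:
send_rows(rows=[[0, 0, 0, 0, 0, 0, 0.25], [0, 0, 0, 0, 0, 0, 0.25], [0, 0, -0.1, 0, 0, 0, 0.25], [0, 0, -0.4, 0, 0, 0, 0.25], [0, 0, -0.6, 0, 0, 0, 0.25]])

```text
time: 20.55
ee_pos: [0.5181, 0.3537, 0.1031]
orientation: [-0.001, 1.0, 0.009, 0.001]
contact_force: [0.5, 0.2, 0.7]
grip_width: 0.0644
grip_force: 0.0
```

Request:
send_rows(rows=[[-0.13, 0.27, 0, 0, 0, -0.03, 0.3], [-0.26, 0.55, 0, 0, 0, -0.064, 0.3], [-0.39, 0.823, 0, 0, 0, -0.064, 0.3], [-0.39, 0.823, 0.2, 0, 0, -0.064, 0.3], [-0.39, 0.823, 0.2, 0, 0, -0.064, 0.3]])

```text
time: 21.05
ee_pos: [0.4607, 0.2271, 0.069]
orientation: [0.001, 0.994, 0.108, -0.001]
contact_force: [0.0, 1.4, 0.9]
grip_width: 0.06
grip_force: 0.0
```

Request:
send_rows(rows=[[0, 0, 0, 0, 0, 0, 0.3], [0, 0, 0, 0, 0, 0, 0.3]])

```text
time: 21.25
ee_pos: [0.4621, 0.23, 0.071]
orientation: [-0.0, 0.994, 0.11, 0.001]
contact_force: [0.6, 0.1, -0.3]
grip_width: 0.0596
grip_force: 0.0
```

Run:
```python
from h import *
s=get_state();print(s["ee_pos"],s["grip_width"],s["contact_force"])
rel([.461,.228,.016],-1.35)
```

```text
[0.46206731 0.22998446 0.0709523 ] 0.05961006152850652 [ 0.58488503  0.11031085 -0.33645463]
[-0.01   0.012  0.366] [[-0.    -0.    -0.   ]
 [-0.001  0.     1.   ]] t 21.25 j7 -2.13
```

Request:
send_rows(rows=[[-0.01, 0.012, 0.14, 0, 0, 0, 0.3], [-0.01, 0.012, 0.27, 0, 0, 0, 0.3], [-0.01, 0.012, 0.366, 0, 0, 0, 0.3], [-0.01, 0.012, 0.366, 0, 0, 0, 0.3]])

```text
time: 21.65
ee_pos: [0.4598, 0.2269, 0.0138]
orientation: [0.0, 0.994, 0.11, -0.001]
contact_force: [-0.8, -0.8, -0.6]
grip_width: 0.0599
grip_force: 0.0
```

Request:
send_rows(rows=[[0, 0, 0, 0, 0, 0, 1], [0, 0, 0, 0, 0, 0, 1], [0, 0, 0, 0, 0, 0, 1], [0, 0, 0, 0, 0, 0, 1]])

```text
time: 22.05
ee_pos: [0.461, 0.227, 0.0159]
orientation: [-0.0, 0.994, 0.109, 0.001]
contact_force: [-1.5, 0.7, 6.7]
grip_width: 0.0241
grip_force: 39.5
```

Request:
send_rows(rows=[[0, 0, -0.05, 0, 0, 0, 1], [0, 0, -0.3, 0, 0, 0, 1], [0, 0, -0.5, 0, 0, 0, 1], [0, 0, -0.5, 0, 0, 0, 1]])

```text
time: 22.45
ee_pos: [0.4623, 0.2275, 0.094]
orientation: [-0.001, 0.994, 0.109, 0.003]
contact_force: [0.1, -0.6, -1.8]
grip_width: 0.0245
grip_force: 39.5
```

Run:
```python
from h import *
s=get_state();print(s["ee_pos"],s["grip_width"],s["contact_force"],s["grip_force"])
b=read_camera("top")
crop("pics/g1.png",186,160,130,90,6,im=b)
```

```text
[0.46225511 0.22753897 0.09403561] 0.02445052864945871 [ 0.12448856 -0.6425573  -1.78384163] 39.49323356151581
```

View pics/g1.png

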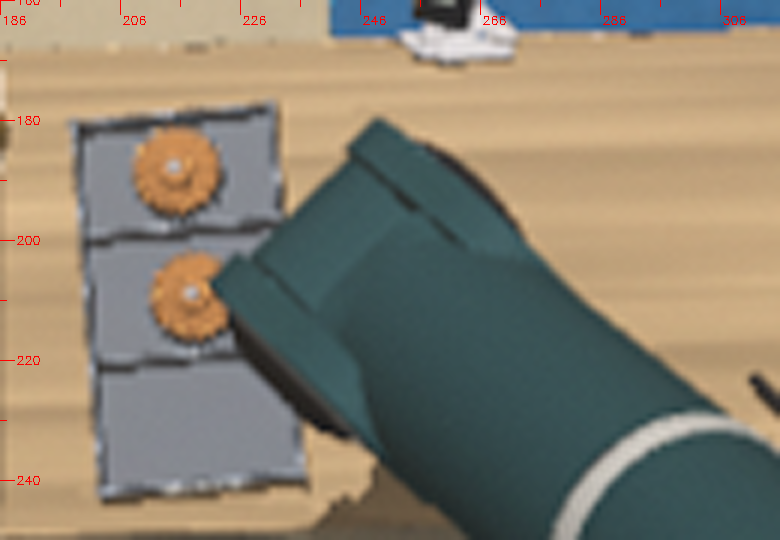

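Gear sits well inside the gear tray's mid bay at around (217, 209), and the last servo is held. Carrying it to the servo tray's near bay.

Request:
send_rows(rows=[[-0.06, 0.3, 0, 0, 0, 0.03, 1], [-0.13, 0.6, 0, 0, 0, 0.06, 1], [-0.203, 0.911, 0, 0, 0, 0.081, 1], [-0.203, 0.911, 0, 0, 0, 0.081, 1]])

```text
time: 22.9
ee_pos: [0.4597, 0.0805, 0.0892]
orientation: [0.001, 1.0, -0.023, -0.001]
contact_force: [0.9, 0.8, -0.4]
grip_width: 0.0242
grip_force: 39.6
```

Request:
send_rows(rows=[[0.02, 0.25, 0, 0, 0, 0, 1], [0.035, 0.5, 0, 0, 0, 0, 1], [0.047, 0.688, 0, 0, 0, 0, 1]])

```text
time: 23.2
ee_pos: [0.4632, -0.0189, 0.0895]
orientation: [0.0, 1.0, -0.018, -0.0]
contact_force: [0.3, 0.2, -0.4]
grip_width: 0.0244
grip_force: 39.7
```

Request:
send_rows(rows=[[0.02, 0.25, 0, 0, 0, 0, 1], [0.035, 0.5, 0, 0, 0, 0, 1], [0.047, 0.688, 0, 0, 0, 0, 1]])

```text
time: 23.5
ee_pos: [0.4665, -0.1224, 0.0895]
orientation: [0.0, 1.0, -0.018, -0.0]
contact_force: [0.3, -0.6, -0.9]
grip_width: 0.0242
grip_force: 39.7
```

Request:
send_rows(rows=[[0.02, 0.25, 0, 0, 0, 0, 1], [0.035, 0.5, 0, 0, 0, 0, 1], [0.047, 0.688, 0, 0, 0, 0, 1], [0.047, 0.688, 0.2, 0, 0, 0, 1], [0.047, 0.688, 0.3, 0, 0, 0, 1]])

```text
time: 24.0
ee_pos: [0.4694, -0.2242, 0.0429]
orientation: [-0.0, 1.0, -0.019, -0.001]
contact_force: [0.1, 1.3, -0.4]
grip_width: 0.0241
grip_force: 39.7
```

Request:
send_rows(rows=[[0, 0, 0, 0, 0, 0, 1], [0, 0, 0, 0, 0, 0, 1]])

```text
time: 24.2
ee_pos: [0.4704, -0.2233, 0.0449]
orientation: [-0.0, 1.0, -0.018, -0.0]
contact_force: [0.1, 0.2, 0.7]
grip_width: 0.0244
grip_force: 39.7
```

Run:
```python
from h import *
s=get_state();print(s["ee_pos"],s["grip_width"],s["contact_force"])
rel([.4714,-.223,.020],-1.606)
```

```text
[ 0.47040853 -0.22327337  0.04487316] 0.02439117460592696 [0.08958507 0.21451259 0.67256733]
[ 0.007 -0.002  0.166] [[-0.  0.  0.]
 [-0. -0. -1.]] t 24.2 j7 -1.39
```

Lower, release, retreat up and away to clear the view.

Request:
send_rows(rows=[[0.005, 0, 0.08, 0, 0, 0, 1], [0.005, 0, 0.13, 0, 0, 0, 1], [0.005, 0, 0.166, 0, 0, 0, 1], [0.005, 0, 0.166, 0, 0, 0, 1]])

```text
time: 24.6
ee_pos: [0.4711, -0.2234, 0.0193]
orientation: [-0.0, 1.0, -0.018, -0.0]
contact_force: [0.1, 0.7, -0.5]
grip_width: 0.0248
grip_force: 39.7
```

Request:
send_rows(rows=[[0, 0, 0, 0, 0, 0, 0.45], [0, 0, 0, 0, 0, 0, 0.45], [0, 0, -0.1, 0, 0, 0, 0.45], [0, 0, -0.4, 0, 0, 0, 0.45], [0, 0, -0.7, 0, 0, 0, 0.45]])

```text
time: 25.1
ee_pos: [0.4708, -0.2232, 0.1269]
orientation: [-0.0, 1.0, -0.018, -0.0]
contact_force: [1.1, -0.9, 0.7]
grip_width: 0.0468
grip_force: 0.0
```

Request:
send_rows(rows=[[0, -0.3, -0.1, 0, 0, 0, 0.45], [0, -0.6, -0.2, 0, 0, 0, 0.45], [0, -1, -0.3, 0, 0, 0, 0.45], [0, -1, -0.3, 0, 0, 0, 0.45]])

```text
time: 25.5
ee_pos: [0.4772, -0.0688, 0.1727]
orientation: [-0.0, 1.0, -0.015, 0.002]
contact_force: [-0.1, -1.3, -0.2]
grip_width: 0.047
grip_force: 0.0
```

Request:
send_rows(rows=[[0, -0.3, 0, 0, 0, 0, 0.45], [0, -0.6, 0, 0, 0, 0, 0.45], [0, -1, 0, 0, 0, 0, 0.45], [0, -1, 0, 0, 0, 0, 0.45], [0, -1, 0, 0, 0, 0, 0.45]])

```text
time: 26.0
ee_pos: [0.4818, 0.0781, 0.1708]
orientation: [-0.0, 1.0, -0.016, 0.0]
contact_force: [0.3, -0.4, 0.1]
grip_width: 0.0468
grip_force: 0.0
```

Run:
```python
from h import *
crop("pics/r2.png",360,160,105,85,7)
a=read_camera("scene")[200:350,330:510,::-1]
cv2.imwrite("pics/s2.png",cv2.resize(a,None,fx=4,fy=4,interpolation=2))
```

```text
(no output)
```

View pics/r2.png

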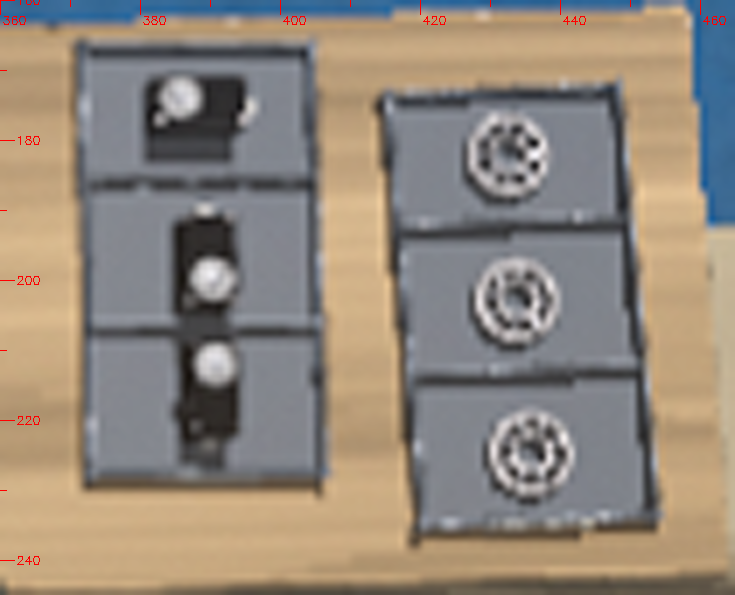

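View pics/s2.png

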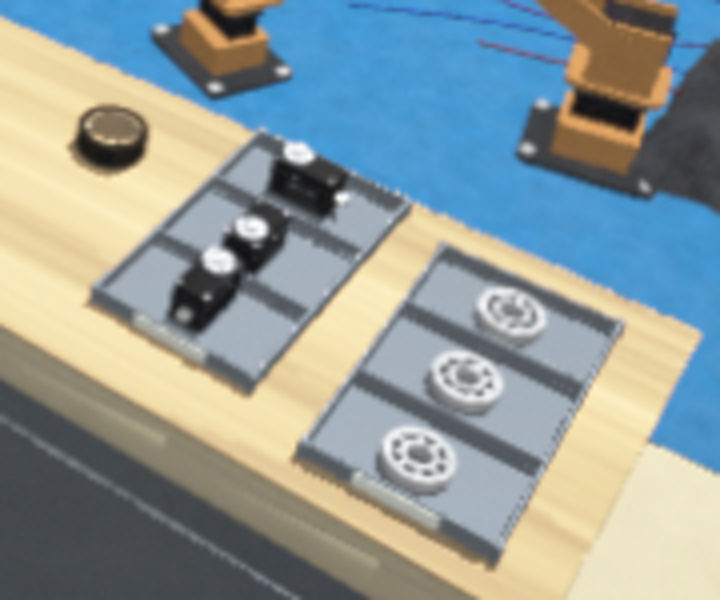

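Run:
```python
from h import *
f=lambda x,y,z:px2w(360+x/7,160+y/7,z)[:3].round(4)
for n,a in dict(horn=(214,362,.043),nearTop=(208,437,.037),farTop=(214,341,.037),plug=(204,455,.02),bear2=(530,453,.016)).items(): print(n,f(*a))
def proj(P,name):
    p=camera_params(name);E=p["extrinsics"];c=E[:3,:3]@P+E[:3,3]
    return cv2.projectPoints(np.array([[c[0],-c[1],-c[2]]]),np.zeros(3),np.zeros(3),p["K"],p["distortion"])[0].ravel()
from scipy.optimize import least_squares
def tri(t,s):
    t=np.array([360+t[0]/7,160+t[1]/7]);s=np.array([330+s[0]/4,200+s[1]/4])
    r=least_squares(lambda P:np.r_[proj(P,"top")-t,proj(P,"scene")-s],[.5,-.2,.03]);return r.x.round(4),round(r.cost,2)
print("sample",tri((181,98),(298,153)),"mid",tri((211,279),(252,229)),"near",tri((214,362),(218,262)))
print("plugs: sample",tri((250,107),(342,199)),"near",tri((203,455),(184,315)))
for b,s in(((508,155),(511,312)),((516,300),(465,378)),((530,453),(418,456))): print("bearing",tri(b,s))
```

```text
horn [ 0.4888 -0.2246  0.043 ]
nearTop [ 0.4538 -0.221   0.037 ]
farTop [ 0.4997 -0.2264  0.037 ]
plug [ 0.4471 -0.2222  0.02  ]
bear2 [ 0.4442 -0.3801  0.016 ]
sample (array([ 0.6174, -0.2164,  0.0406]), np.float64(0.0)) mid (array([ 0.5299, -0.2271,  0.0385]), np.float64(0.05)) near (array([ 0.4893, -0.2254,  0.0382]), np.float64(0.0))
plugs: sample (array([ 0.6159, -0.2534,  0.021 ]), np.float64(0.01)) near (array([ 0.4491, -0.2243,  0.0215]), np.float64(0.85))
bearing (array([ 0.59  , -0.3792,  0.0162]), np.float64(0.0))
bearing (array([ 0.5186, -0.3782,  0.0158]), np.float64(0.0))
bearing (array([ 0.4442, -0.3803,  0.0156]), np.float64(0.0))
```

Triangulated horn and bearing heights match the fixed samples to within 2-3 mm, and all centres are within 5 mm of their bay centres. The tape and hex key were never touched.

```bash
python3 -c "
from cell import *
print(job_done())"
```

```text
the job is handed in; nothing more can be done
None
```

I sorted all five parts and handed the job in at about 26 s: both servos, both bearings and the gear lie in empty bays of their own trays by camera check, and the tape and hex key were left alone; no verdict came back.

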